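Lock the herbal pharmacy's display case with its turn-and-pull knob

TASK

Lock the glass display case: turn the steel bar knob on its round lock pod until its nose points to the raised band that marks the locked place on the dial, then pull it straight up, out to its stop, so that it stays out. The catch is somewhere under that mark, so feel for the place under a light upward pull and never force the knob up where it will not come. Leave the bottle, the pill box and the flask where they stand, and let go of the knob at the end.

Things in the scene. Friction and masses are not known exactly. Their poses are not given: they have to be found in the camera images.
- case: Display case and lock pod, one fixed unit. Origin on the counter under the knob's axis, z up. The pod: upright dark steel cylinder, 120 mm across, 60 mm high, centred on the origin. The glass case (220 mm along x, 420 mm along y, 190 mm high) stands to +y and begins 150 mm from the origin; a 30 mm high wooden bridge joins it to the pod.
- dial: White ring plate, 112 mm across, 3 mm thick, fixed on the pod round the knob; origin at the centre of its underside, 60 mm above the counter, z up. The mark is one raised dark band along the rim, 2 mm high, 38 to 52 mm from the axis and 0.5 rad wide, its middle along +x of this body; small dots stand every 30 degrees elsewhere.
- knob_grip (a point): Point on the knob's upright axis in the middle of its grip bar, 97 mm above the counter when the knob is in. Bar: 44 mm long (this point's x), 14 mm wide, 41 mm high, its top 13 mm above this point; under it a flange 44 mm across, its top 27 mm below this point. A small nose at the bar's foot, 31 mm from the axis, points along +x of this point.
- knob: The steel bar knob. Origin on its axis, at counter height while the knob is in; axes as knob_grip. It starts 0.4 to 1.32 rad anticlockwise of the mark's middle (seen from above), so turn it clockwise. Turning friction 0.04 N m. It slides up 9 mm to a rigid stop, against 3 N of friction and 1 N of weight, and stays where it is left once in the notch.
- pod_top (a point): Centre of the pod's top, 60 mm above the counter. Under it is the unseen catch: a notch that lets the knob's key up. The notch lies under the mark, anywhere within 0.25 rad of its middle, to either side. Within 0.03 rad of the notch the key rises through it with only friction felt; once up, the knob cannot turn. Rigid stops end the turning 0.6 rad clockwise and 1.6 rad anticlockwise of the notch.
- lock_centre (a point): Centre of the hidden key's path, 24 mm above the counter. Away from the notch, after 1.5 mm of free lift, the key meets a spring plate (4 N more per mm of lift) which slides over it as the knob turns and pushes it back down when let go. Key against plate must stay below 16 N (4 mm past the free lift); about 4 to 8 N is a good feeling pull.
- snuff_bottle_mid (a point): Middle of a small porcelain bottle, 50 mm across and 68 mm high, standing on the counter near the pod; must be left alone.
- pill_box_mid (a point): Middle of a round lidded box, 54 mm across and 30 mm high, standing on the counter near the pod; must be left alone.
- flask_mid (a point): Middle of a small pewter flask, 60 mm across and 86 mm high, standing on the counter near the pod; must be left alone.

How it is judged:
By the outcome, as a careful person would: the job done as asked, in the order asked, and still so for the second after the job is handed in, with the robot touching nothing.
It also fails if it takes over 54 s, if anything falls off the work surface, if the arm or the gripper's body presses on something with over 40 N, if the wrist force passes 120 N, or if a joint passes its speed limit or range.

ROBOT

A 6-joint arm with a two-finger parallel gripper is mounted at the origin on the work surface. World frame = base frame: x ahead of the robot, y to its left, z up, the work surface at z = 0. Lengths are in mm, angles in rad, forces in N, time in s.
With the tool pointing down it reaches from about 275 to 825 mm from the base axis. Payload 5.2 kg.
Tool frame: the origin (TCP) lies at the very end of the fingers, on their centre line; the grasp point (between the pads) lies 19 mm behind it; z points along the fingers, y is the line along which they close (so a half turn about z gives the same grasp; the last joint's range is limited). The gripper opens to 93 mm and grips with 3 to 60 N. Pads are 15 mm wide; open, the fingers measure 128 mm over their backs; the gripper's body (75 mm by 188 mm) begins 65 mm behind the grasp point.
Start: joints at [0.93, 0.259, 1.535, -0, 1.348, -0.203], TCP at [233.151, 498.142, 179.653] pointing down, gripper open.
Joint ranges: [-3.14, 3.14], [-0.91, 2.08], [0.19, 2.58], [-1.22, 4.36], [0.22, 2.71], [-3.12, 3.12]. Speed limits (rad/s): [2.57, 2.57, 3.14, 3.14, 3.14, 3.14].

INTERFACE

Orientations are given as [roll, pitch, yaw] about the fixed x, y, z axes, in that order (R = Rz(yaw) Ry(pitch) Rx(roll)).
In Python, from bench import robot gives the robot as it stands. The module is installed in compiled form; this text tells all that it offers. Calls block until the motion is done:
- robot.move_ptp(position, orientation): joint-space move of the TCP to a pose.
- robot.move_linear(position, ori=None, speed=150, f_stop=None): straight line of the TCP; ori=None keeps the orientation; speed is the mean speed in mm/s. With f_stop (N) it stops when the force on the tool has changed by that much, and returns True; else False.
- robot.move_j(angles): joint-space move.
- robot.move_gripper(opening): opening from 0.0 (shut) to 1.0 (fully open); the grip force is fixed at half the most; returns when the fingers have stopped.
- robot.sleep(seconds).
- robot.inverse_kinematics(position, orientation): joint angles nearest the present ones, or None.
- robot.get_image(name): name is "scene" or "top"; returns a dict with "img" (480x640x3 uint8, blue, green, red), "fovy" (degrees; the focal length in pixels is half the picture's height over the tangent of half this angle, whatever the lens; pixels are square), "cx", "cy" (the principal point, pixels), "k1" (the pictures are not rectified: a ray, as slopes to the right and down, at radius r is drawn at 1 + k1 r^2 times it, then the intrinsics apply), "eye" and "orientation" of the camera in the world. Camera axes: x right, y down, z forward; pixel columns grow to the right and rows downward; lengths in mm; the calibration is good to about 2 mm. A picture is of the moment at which its call begins. There is no depth.
A pose or a line that the arm cannot do raises robot.MotionError and nothing moves.
- robot.hand_in(): hands the job in; it is judged then, once.
Readings, each from a call of its own:
- robot.current_t(): time.
- robot.current_qpos(): joint angles.
- robot.current_joint_vel(): joint speeds.
- robot.current_joint_efforts(): joint torques, N m.
- robot.current_tcp_pos(): TCP position.
- robot.current_eef_rot(): TCP orientation.
- robot.current_contact_force(): force on the tool from outside, world axes, zero at the start.
- robot.current_ft_torque(): the same for the moment, N m.
- robot.current_gripper_width(): opening from 0.0 (shut) to 1.0 (fully open).
- robot.current_finger_force(): force on a finger pad.
Only numpy, scipy, OpenCV 4.12 (cv2) and the standard library are available. Lean on these libraries where they do the work, as an engineer would, in place of code of your own. Each camera call takes 0.05 s, during which the arm holds its last target. There are 200 camera calls.

## Working session

There is one attempt and no reset: what is moved stays moved. The work goes in short steps, each a Python script; the robot and the scene stay as the last script left them, time stands still between calls to the robot, and variables do not carry over. Pictures are saved under pics/ and viewed, at most 10 in all, crops included, and the job is handed in when it is done.

```bash
mkdir -p pics; python3 - <<'E'
from bench import robot
import cv2
for n in("scene","top"):
    d=robot.get_image(n); cv2.imwrite(f"pics/{n}0.png",d["img"]); print(n,{k:v for k,v in d.items() if k!="img"})
print(robot.current_t(),robot.current_eef_rot(),robot.current_contact_force())
E
```

```text
scene {'fovy': 53.267768851455564, 'cx': 319.14672685203533, 'cy': 237.27839124990032, 'k1': 0.03965273187449578, 'eye': array([1002.7415806 ,  -80.86183725,  631.82506196]), 'orientation': array([-2.51023132,  0.01494191,  1.79725827])}
top {'fovy': 53.54543037263409, 'cx': 322.6472793526521, 'cy': 240.65926621727576, 'k1': 0.008217791520328097, 'eye': array([ 568.94519723, -183.24231451,  721.79333994]), 'orientation': array([-3.07844305,  0.02110171, -1.57307881])}
0.1 [-3.14003028e+00 -3.25451373e-04  2.70387423e+00] [-0.95493351  0.05131904  0.44090412]
```

View pics/top0.png

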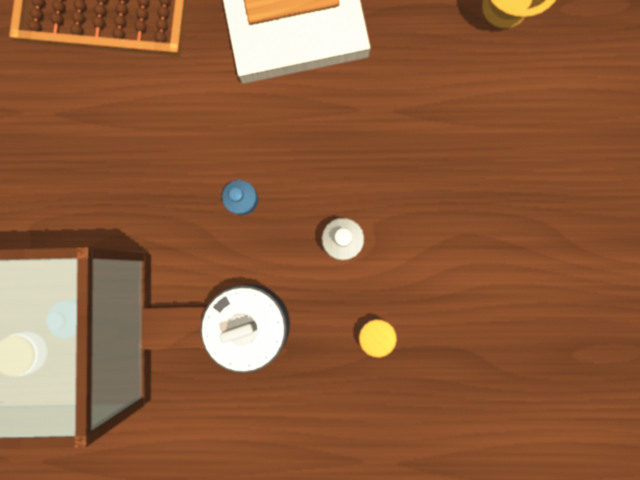

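View pics/scene0.png

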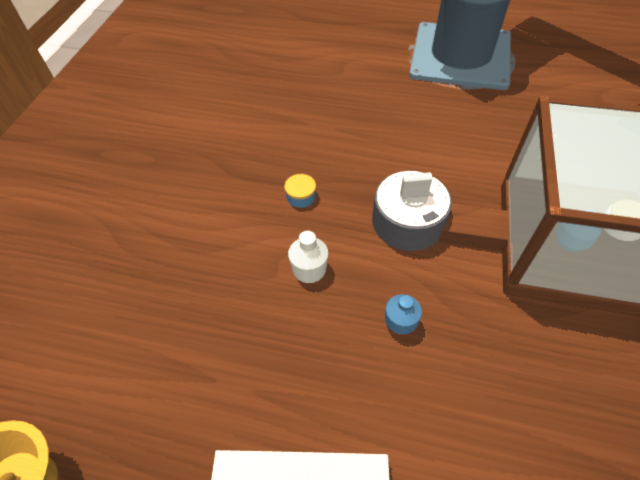

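The top view shows the dial at about (244,329), the mark at (221,304) and the bar from (222,337) to (255,328). The bottle, box and flask all stand clear of the pod. The scene view shows the bar at (416,187) and the mark at (430,216). Next I measure them.

```bash
cat >h.py <<'E'
import numpy as np,cv2
from scipy.spatial.transform import Rotation as Ro
def cam(d):
    f=240/np.tan(np.radians(d["fovy"]/2)); return f,Ro.from_euler('xyz',d["orientation"]).as_matrix()
def ray(d,uv,z):
    f,R=cam(d); uv=np.atleast_2d(np.asarray(uv,float))
    p=(uv-[d["cx"],d["cy"]])/f; q=p.copy()
    for _ in range(20): q=p/(1+d["k1"]*(q**2).sum(1,keepdims=True))
    v=np.c_[q,np.ones(len(q))]@R.T; e=np.asarray(d["eye"])
    return (e+v*((z-e[2])/v[:,2])[:,None])[:,:2]
def proj(d,P):
    f,R=cam(d); c=(np.atleast_2d(P)-d["eye"])@R; q=c[:,:2]/c[:,2:]
    return q*(1+d["k1"]*(q**2).sum(1,keepdims=True))*f+[d["cx"],d["cy"]]
def circ(p):
    A=np.c_[2*p,np.ones(len(p))]; s=np.linalg.lstsq(A,(p**2).sum(1),rcond=None)[0]
    return s[:2],np.sqrt(s[2]+s[:2]@s[:2])
E
python3 - <<'E'
from h import *; from bench import robot
out=[]
for n,(x0,y0,x1,y1) in {"top":(194,279,294,379),"scene":(362,160,462,260)}.items():
    d=robot.get_image(n); im=d["img"]; hsv=cv2.cvtColor(im,cv2.COLOR_BGR2HSV)
    m=np.zeros((480,640),np.uint8); m[y0:y1,x0:x1]=((hsv[...,2]>140)&(hsv[...,1]<70))[y0:y1,x0:x1]*255
    c=max(cv2.findContours(m,0,1)[0],key=cv2.contourArea)[:,0]
    P=ray(d,c,63); ctr,r=circ(P)
    for _ in range(5):
        e=abs(np.hypot(*(P-ctr).T)-r); ctr,r=circ(P[e<max(1.2,np.median(e))])
    print(n,"dial",ctr,"r",r, "median err",np.median(e))
    # mark: dark pixels whose radius on z=65 lies in 36..54
    g=np.stack(np.meshgrid(np.arange(x0,x1),np.arange(y0,y1)),-1).reshape(-1,2)
    Q=ray(d,g,65)-ctr; v=hsv[g[:,1],g[:,0],2]; rr=np.hypot(*Q.T)
    k=(v<110)&(rr>38)&(rr<51); mm=np.zeros((480,640),np.uint8); mm[g[k][:,1],g[k][:,0]]=255
    nl,lab,st,cen=cv2.connectedComponentsWithStats(mm)
    i=1+np.argmax(st[1:,4]); q=ray(d,cen[i],65)[0]-ctr
    print(" mark area",st[i,4],"r",np.hypot(*q),"ang",np.arctan2(q[1],q[0]))
    crop=cv2.resize(im[y0:y1,x0:x1],(560,560),interpolation=cv2.INTER_CUBIC)
    cv2.imwrite(f"pics/{n}crop.png",crop)
E
```

```text
top dial [489.24744828 -58.7894304 ] r 56.94170097091273 median err 0.3206940186821292Traceback (most recent call last):
  File "<stdin>", line 16, in <module>
    return _wrapfunc(a, 'argmax', axis=axis, out=out, **kwds)
    return bound(*args, **kwds)
ValueError: attempt to get argmax of an empty sequence
```

```bash
python3 - <<'E'
from h import *; from bench import robot
for n,(x0,y0,x1,y1) in {"top":(194,279,294,379),"scene":(362,160,462,260)}.items():
    d=robot.get_image(n); im=d["img"]; hsv=cv2.cvtColor(im,cv2.COLOR_BGR2HSV)
    u,v=(221,304) if n=="top" else (430,216)
    print(n,im[v-1:v+2,u-1:u+2].tolist(),ray(d,(u,v),65))
    cv2.imwrite(f"pics/{n}crop.png",cv2.resize(im[y0:y1,x0:x1],(560,560),interpolation=cv2.INTER_CUBIC))
    m=np.zeros((480,640),np.uint8); m[y0:y1,x0:x1]=((hsv[...,2]>140)&(hsv[...,1]<70))[y0:y1,x0:x1]*255
    c=max(cv2.findContours(m,0,1)[0],key=cv2.contourArea)[:,0]
    P=ray(d,c,63); ctr,r=circ(P)
    for _ in range(5):
        e=abs(np.hypot(*(P-ctr).T)-r); ctr,r=circ(P[e<max(1.2,np.median(e))])
    print(n,"dial",ctr,"r",r)
    g=np.stack(np.meshgrid(np.arange(x0,x1),np.arange(y0,y1)),-1).reshape(-1,2)
    Q=ray(d,g,65)-ctr; V=hsv[g[:,1],g[:,0],2].astype(int); rr=np.hypot(*Q.T)
    k=(V<150)&(rr>36)&(rr<54)
    print(k.sum(),V[(rr>38)&(rr<51)].min() if ((rr>38)&(rr<51)).any() else rr.min())
    a=np.arctan2(Q[k,1],Q[k,0]); print(np.histogram(a,24,(-np.pi,np.pi))[0],np.median(a),rr[k].mean() if k.any() else 0)
E
```

```text
top [[[115, 119, 125], [115, 120, 125], [115, 119, 125]], [[116, 120, 126], [115, 119, 125], [117, 121, 127]], [[115, 120, 126], [117, 121, 127], [117, 121, 128]]] [[523.58452971 -29.20474339]]
top dial [489.2480613  -58.82218024] r 56.94700177316859
111 124
[ 0  0  0  0  0  0  0  0  0  0  0  0  0  9 67 35  0  0  0  0  0  0  0  0] 0.7079530994944847 45.48136191812311
scene [[[130, 130, 136], [131, 130, 137], [130, 129, 136]], [[132, 132, 139], [130, 130, 136], [130, 130, 136]], [[135, 135, 142], [131, 131, 137], [130, 130, 136]]] [[526.28872137 -27.92073569]]
scene dial [492.83040327 -57.71741875] r 56.84175274337532
77 123
[ 0  0  0  0  0  0  0  0  0  0  0  0  0  4 48 25  0  0  0  0  0  0  0  0] 0.7241128559298681 45.68371369533706
```

View pics/topcrop.png

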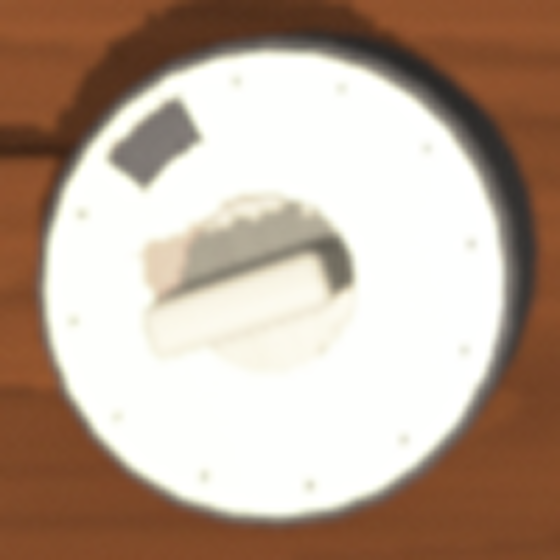

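View pics/scenecrop.png

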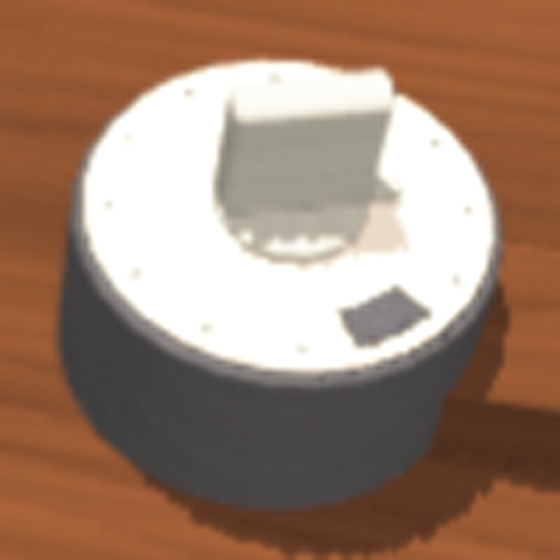

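The top crop shows the bar top with corners at about (147,310), (318,252), (333,298) and (160,355), and the mark at (155,142). The scene crop shows the top face from (232,95) to (393,105), with the nose at (395,190), pointing in the +y direction.

```bash
python3 - <<'E'
from h import *; from bench import robot
for n,o,c in(("top",(194,279),[(147,310),(318,252),(333,298),(160,355)]),("scene",(362,160),[(232,95),(383,70),(393,105),(235,122)])):
    d=robot.get_image(n); P=ray(d,np.array(c)/5.6+o-.4,110); m=P.mean(0)
    L=(P[0]+P[3]-P[1]-P[2])/2
    if L[1]<0:L=-L
    print(n,"bar",m,"len",np.hypot(*L),"wid",np.hypot(*((P[0]+P[1]-P[2]-P[3])/2)),"ang",np.arctan2(L[1],L[0]))
    if n=="scene": q=ray(d,np.array([395,190])/5.6+o-.4,72)[0]; print("nose",q)
    for nm,(lo,hi),h,S in (("bottle",((10,0,150),(40,60,255)),0,0),):
        pass
d=robot.get_image("top")
for nm,uv,z in(("blue",(239,198),50),("white",(343,239),60),("yellow",(378,339),30)): print(nm,ray(d,uv,z))
for q in (-0.26,1.31,-1.83): # tool yaw candidates
    for x in (1.84,0.45):
        y=q+x
        print(x,round(y,2),robot.inverse_kinematics([491,-58,78],[np.pi,0,y]))
E
```

```text
top bar [490.07567623 -59.90611561] len 41.33498554712753 wid 10.787418305138244 ang 1.8899950263616214
scene bar [494.27225349 -57.42755616] len 41.919571394615424 wid 11.167826128183235 ang 1.9618414898237464
nose [486.99257147 -29.49663515]
blue [[672.9536078 -49.79587  ]]
white [[ 613.04790574 -197.74107964]]
yellow [[ 471.08441439 -247.84567366]]
1.84 1.58 [-0.34360472  0.25599818  1.80846239  0.          1.07713209 -0.35280839]
0.45 0.19 [-3.43604719e-01  2.55998176e-01  1.80846239e+00 -4.44089210e-16
  1.07713209e+00  1.03719161e+00]
1.84 3.15 [-0.34360472  0.25599818  1.80846239  0.          1.07713209 -1.92280839]
0.45 1.76 [-0.34360472  0.25599818  1.80846239  0.          1.07713209 -0.53280839]
1.84 0.01 [-3.43604719e-01  2.55998176e-01  1.80846239e+00 -4.44089210e-16
  1.07713209e+00  1.21719161e+00]
0.45 -1.38 [-3.43604719e-01  2.55998176e-01  1.80846239e+00 -4.44089210e-16
  1.07713209e+00  2.60719161e+00]
```

```bash
python3 - <<'E'
from h import *; from bench import robot
o=[np.pi,0,1.92]; pi=np.pi
p=robot.current_tcp_pos()
robot.move_linear([p[0],p[1],400],speed=250)
robot.move_ptp([491.3,-58.4,400],o); robot.move_gripper(.5)
robot.move_linear([491.3,-58.4,130],speed=250)
print(robot.current_t(),robot.current_tcp_pos(),robot.current_contact_force())
print(robot.move_linear([491.3,-58.4,79],speed=60,f_stop=8),robot.current_tcp_pos(),robot.current_contact_force())
robot.move_gripper(0); robot.sleep(.3)
print(robot.current_t(),robot.current_gripper_width()*93,robot.current_finger_force(),robot.current_contact_force(),robot.current_ft_torque(),robot.current_tcp_pos(),robot.current_eef_rot(),robot.current_qpos())
d=robot.get_image("scene"); cv2.imwrite("pics/g.png",cv2.resize(d["img"][110:290,300:540],(800,600)))
E
```

```text
5.7583 [492.18769847 -58.70868617 131.12909853] [-0.56296589 -0.48576277  0.61393522]
False [491.62079452 -58.51271597  79.28625786] [-0.16075524 -0.37583135 -0.31243755]
7.925 0.6256177253434285 0.0 [ 0.33093533 -1.0871101   0.06484156] [-0.06505391  0.03612433  0.00416592] [491.32986261 -58.38527155  79.01491961] [ 3.14154018e+00 -1.64229674e-05  1.92000047e+00] [-3.44165351e-01  2.55384586e-01  1.80638909e+00  5.23543482e-05
  1.07978912e+00 -6.93394182e-01]
```

View pics/g.png

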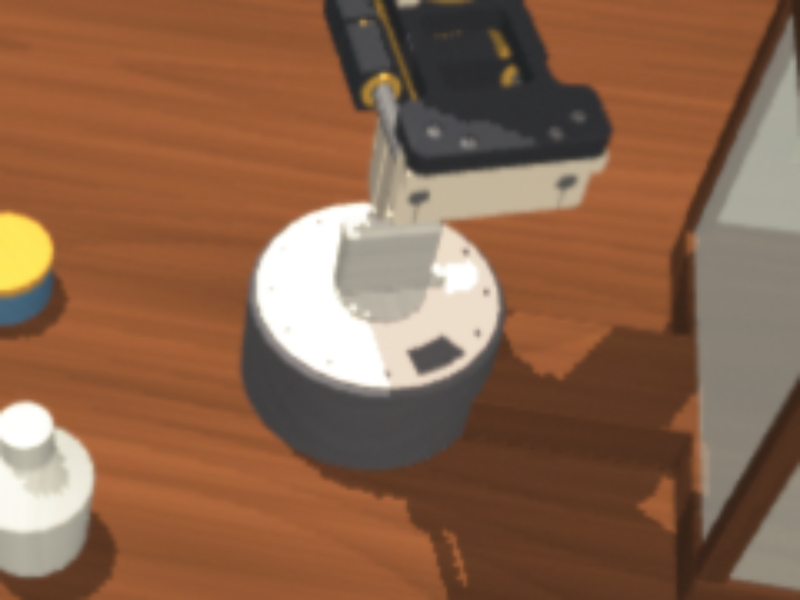

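```bash
python3 - <<'E'
from h import *; from bench import robot
d=robot.get_image("scene")
for P in ([491,-58,0],[491,-58,63],[491,-58,79],[491,-58,110],[491,-58,163],[585,-58,163],[491,-20,163],[491,-96,163],[450,-58,79],[450,-58,163]):
    q=proj(d,P)[0]; print(P,q.round(1),((q-[300,110])*3.33).round())
print("base",ray(d,(462,60),0), proj(d,[0,0,0]))
e=robot.get_image("top"); cv2.imwrite("pics/gt.png",cv2.resize(e["img"][180:420,120:440],(800,600))); print((proj(e,[[491,-58,79],[491,-58,163]])-[120,180])*2.5)
E
```

```text
[491, -58, 0] [407.  221.3] [356. 371.]
[491, -58, 63] [412.4 196.4] [374. 288.]
[491, -58, 79] [413.9 189.5] [379. 265.]
[491, -58, 110] [417.  175.4] [389. 218.]
[491, -58, 163] [422.8 148.9] [409. 130.]
[585, -58, 163] [415.2 199.2] [384. 297.]
[491, -20, 163] [450.6 152.9] [501. 143.]
[491, -96, 163] [395.5 145.1] [318. 117.]
[450, -58, 79] [416.8 170.5] [389. 202.]
[450, -58, 163] [425.7 129.4] [419.  65.]
base [[16.54571306  4.7799916 ]] [[460.24884753  55.39920181]]
[[299.07266246 372.83056568]
 [263.90944225 394.89726334]]
```

View pics/gt.png

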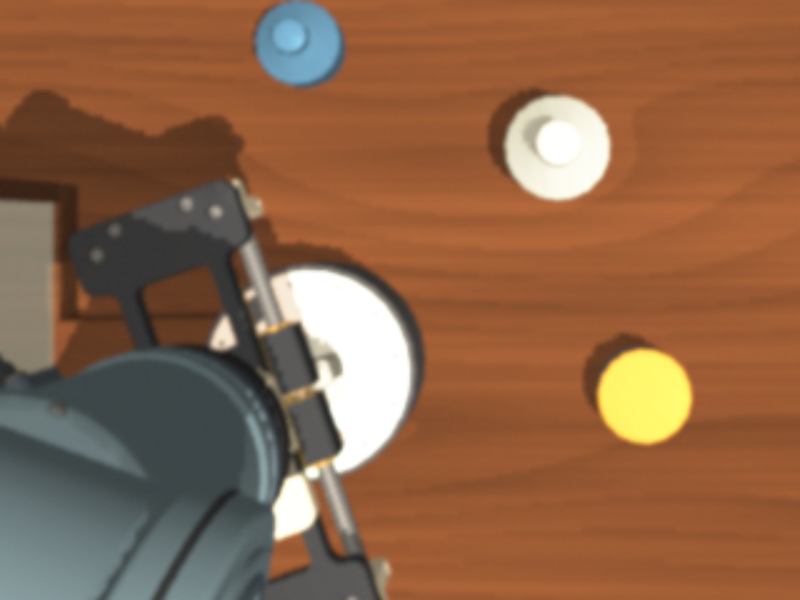

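The fingers shut on nothing: the width is about 0 and there is no force. In the scene crop they appear near (385,185), at or behind the bar's top edge. In the top crop the gripper body sits where it should in xy. I raise the tool and compare where the tips are seen with where they are reported.

```bash
python3 - <<'E'
from h import *; from bench import robot
robot.move_linear([491.3,-58.4,149],speed=150); robot.sleep(.2)
d=robot.get_image("scene"); im=d["img"].copy(); p=robot.current_tcp_pos(); print(p,proj(d,p))
c=cv2.resize(im[60:240,330:530],(666,600),interpolation=cv2.INTER_CUBIC)
u=((proj(d,p)[0]-[330,60])*3.333).round().astype(int); print(u); cv2.circle(c,tuple(int(i) for i in u),4,(0,0,255),1)
cv2.imwrite("pics/g2.png",c)
E
```

```text
[490.62399591 -58.16963284 147.95123072] [[420.93796046 156.6126791 ]]
[303 322]
```

View pics/g2.png

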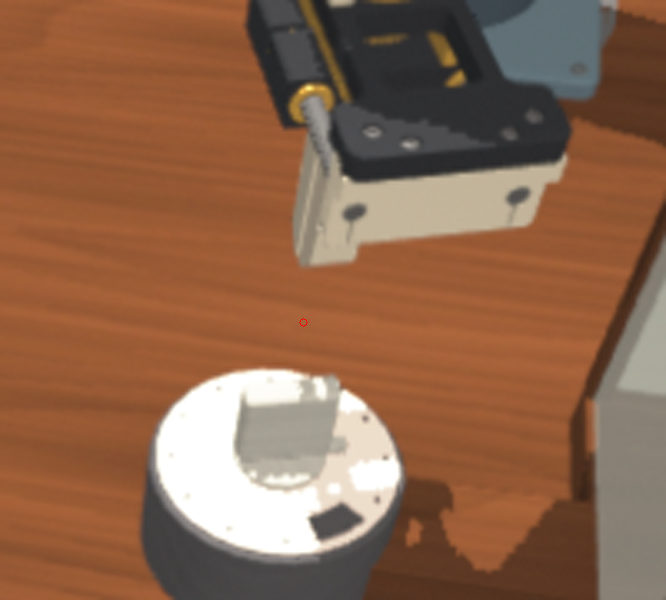

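The tips appear at (325,262) and the reported TCP projects to (303,322). They are therefore either about 36 mm higher than reported or offset sideways. A quarter turn, once closed and once half open, will tell which.

```bash
python3 - <<'E'
from h import *; from bench import robot
t=[]
def snap():
    d=robot.get_image("scene"); p=robot.current_tcp_pos(); u=proj(d,[p,p+[0,0,36]]); print(p,u.round(1).tolist(),robot.current_gripper_width())
    c=cv2.resize(d["img"][60:225,355:487],(400,500),interpolation=cv2.INTER_CUBIC)
    for q in u: cv2.circle(c,tuple(int(i) for i in ((q-[355,60])*3.03)),4,(0,0,255),1)
    t.append(c)
robot.move_linear([491.3,-58.4,149],[np.pi,0,.35],speed=150); robot.sleep(.4); print(robot.current_eef_rot(),robot.current_t())
snap(); robot.move_gripper(.5); snap()
cv2.imwrite("pics/g3.png",np.hstack(t)); print(robot.current_t())
E
```

```text
[-3.14158784e+00 -8.43607485e-07  3.50093282e-01] 11.0583
[491.30401571 -58.40111837 149.00905319] [[420.8, 156.4], [425.1, 137.0]] 0.005426501614193815
[491.29739103 -58.39129353 148.98790677] [[420.8, 156.4], [425.1, 137.0]] 0.5014030788558261
12.05
```

View pics/g3.png

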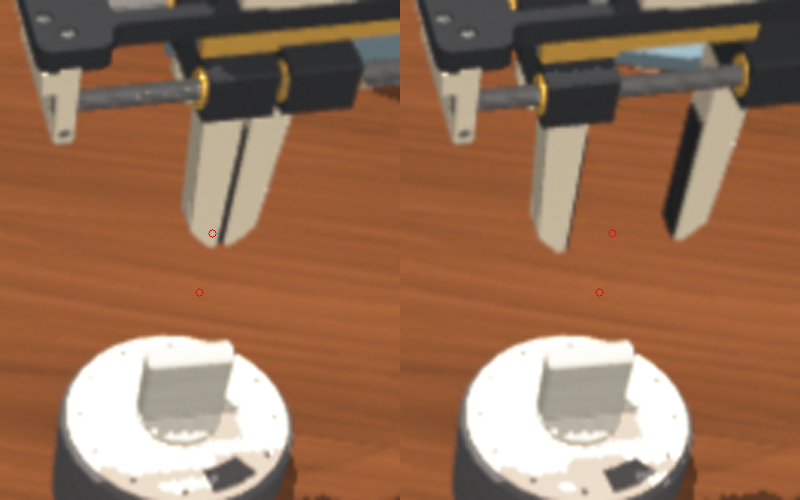

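In the quarter-turned view the closed tips are at (218,245) in the left half, and the reported TCP is at (200,292). Solving both yaws together puts the xy offset within about 3 mm and the tips about 38 mm higher than reported. I descend under a force guard with that correction.

```bash
python3 - <<'E'
from h import *; from bench import robot
o=[np.pi,0,1.92]; x,y=491.3,-58.4
robot.move_linear([x,y,118],o,speed=80)
f=robot.move_linear([x,y,43],speed=35,f_stop=5)
robot.sleep(.1); z=robot.current_tcp_pos()[2]; print(f,z,robot.current_contact_force())
if not f or z<55:
    if f: robot.move_linear([x,y,z+4],speed=30)
    robot.move_gripper(0); robot.sleep(.2)
    print(robot.current_gripper_width()*93,robot.current_finger_force())
print(robot.current_t(),robot.current_contact_force(),robot.current_ft_torque(),robot.current_tcp_pos(),robot.current_qpos())
E
```

```text
False 43.11068487043959 [ 0.36314023 -0.59563857  0.25718829]
13.844614447087327 29.893814027309418
16.975 [-1.84535504 -0.25774661  1.08712477] [-0.19565571  0.25699    -0.02144577] [491.1523215  -58.46020193  43.02477642] [-3.44254228e-01  3.00934285e-01  1.84814286e+00 -2.02575372e-04
  9.92721291e-01 -6.93402739e-01]
```

```bash
python3 - <<'E'
from h import *; from bench import robot
q=np.array(robot.current_qpos()); t0=robot.current_t()
q[3]=0; e=.69340-(-0); 
for k in (.3,.6,.89):
    g=q.copy(); g[5]=q[5]+k; robot.move_j(g)
    print(round(robot.current_t()-t0,2),robot.current_eef_rot()[2].round(3),robot.current_contact_force().round(2),robot.current_ft_torque().round(2))
p=robot.current_tcp_pos()
for dz in (1,2,2.8):
    robot.move_linear([491.25,-58.45,43+dz],speed=10); robot.sleep(.1)
    print(dz,robot.current_tcp_pos().round(2),robot.current_contact_force().round(2),robot.current_gripper_width()*93)
print(robot.current_t())
E
```

```text
0.39 1.624 [-2.66 -1.52  1.94] [-0.32  0.59 -0.02]
0.78 1.326 [-4.77 -1.33  2.97] [-0.36  0.96 -0.03]
1.17 1.037 [-4.87 -0.93  4.99] [-0.35  1.28 -0.09]
1 [490.36 -58.27  43.49] [-4.35 -1.01 -0.52] 14.130072949731078
2 [490.39 -58.25  44.48] [-5.52 -1.38 -3.28] 13.775185939829823
2.8 [490.42 -58.2   45.23] [-5.12 -1.53 -5.23] 13.64087559653796
19.1917
```

```bash
python3 - <<'E'
from h import *; from bench import robot
x,y=490.4,-58.2
robot.move_linear([x,y,46.4],speed=10); robot.sleep(.15)
g=np.array(robot.inverse_kinematics([x,y,46.4],[np.pi,0,robot.current_eef_rot()[2]]))
ref=None
for i in range(34):
    r=robot.current_contact_force(); z=robot.current_tcp_pos()[2]; yaw=robot.current_eef_rot()[2]
    print(f"{yaw:.3f} z{z:.2f} F{r.round(1)} Tz{robot.current_ft_torque()[2]:.2f} t{robot.current_t():.1f}")
    if ref is not None and r[2]>ref+2: break
    if r[2]<-14: print("too hard"); break
    ref=r[2] if ref is None else .6*ref+.4*r[2]
    g[5]+=.02; robot.move_j(g)
E
```

```text
1.030 z46.08 F[-2.1 -2.1 -9.5] Tz0.07 t19.6
1.010 z46.22 F[ -2.8  -1.8 -10.6] Tz0.03 t19.9
0.990 z46.29 F[ -3.2  -0.7 -10.4] Tz0.06 t20.1
0.970 z46.33 F[ -3.5  -0.2 -10.6] Tz0.06 t20.4
0.950 z46.34 F[ -3.9  -0.8 -10.7] Tz0.06 t20.6
0.930 z46.34 F[ -4.2  -0.2 -11.5] Tz0.10 t20.9
0.910 z46.34 F[ -2.7  -0.4 -10.2] Tz0.09 t21.1
0.890 z46.32 F[ -3.3  -0.3 -10.8] Tz0.10 t21.4
0.870 z46.34 F[ -3.4  -0.1 -11.1] Tz0.07 t21.6
0.850 z46.34 F[ -4.   -0.1 -10.6] Tz0.11 t21.9
0.830 z46.34 F[ -4.    1.7 -11.5] Tz0.05 t22.1
0.810 z46.34 F[ -4.3  -0.  -10.7] Tz0.07 t22.4
0.790 z46.33 F[ -5.5   1.4 -10.9] Tz0.05 t22.6
0.770 z46.35 F[ -5.    0.4 -11.8] Tz0.06 t22.9
0.750 z46.32 F[ -4.8   1.  -10.8] Tz0.10 t23.1
0.730 z46.34 F[ -4.7   0.6 -11.3] Tz0.09 t23.4
0.710 z46.33 F[ -5.    1.4 -10.6] Tz0.09 t23.6
0.690 z46.36 F[ -5.1   0.7 -10.4] Tz0.08 t23.9
0.670 z46.34 F[ -5.1   1.  -10.8] Tz0.09 t24.1
0.650 z46.34 F[ -4.7   1.6 -10. ] Tz0.07 t24.4
0.630 z46.36 F[-3.9  2.2 -9.7] Tz0.01 t24.6
0.610 z46.33 F[ -5.4   2.  -10.1] Tz0.06 t24.9
0.590 z46.37 F[-5.3  1.2 -9.5] Tz0.13 t25.1
0.570 z46.42 F[ -4.6   1.3 -10.4] Tz0.10 t25.4
0.550 z47.00 F[-6.4  1.6 -3.3] Tz0.01 t25.6
```

```bash
python3 - <<'E'
from h import *; from bench import robot
g=np.array(robot.current_qpos()); g[5]+=.012; robot.move_j(g); robot.sleep(.1)
def s(m): print(m,robot.current_eef_rot()[2].round(3),robot.current_tcp_pos().round(2),robot.current_contact_force().round(1),robot.current_ft_torque()[2].round(2),round(robot.current_t(),1))
s("a"); p=robot.current_tcp_pos(); f=False
for z in np.arange(47.5,55.6,1):
    f=robot.move_linear([490.4,-58.2,z],speed=10,f_stop=5); s(f)
    if f: break
E
```

```text
a 0.538 [490.22 -58.09  47.8 ] [-6.9  1.3 -2.8] 0.04 25.9
False 0.538 [490.25 -58.08  48.29] [-7.4  1.2 -4.2] -0.02 26.2
False 0.538 [490.27 -58.08  49.34] [-7.6  0.9 -3. ] 0.03 26.4
False 0.538 [490.3  -58.09  50.37] [-8.4  1.3 -2.9] -0.03 26.7
False 0.538 [490.3  -58.11  51.39] [-8.   1.  -2.4] 0.04 26.9
False 0.538 [490.24 -58.08  52.11] [-6.   1.3 -5.2] 0.02 27.2
False 0.538 [490.04 -58.06  52.18] [ -5.1   0.2 -14.3] -0.03 27.4
False 0.538 [489.81 -57.97  52.34] [ -2.1  -0.8 -24.8] -0.01 27.7
False 0.538 [489.63 -57.95  52.51] [ -0.9  -0.1 -33.5] -0.0 27.9
False 0.538 [489.37 -57.91  52.73] [  1.   -1.9 -39.4] -0.07 28.2
```

```bash
python3 - <<'E'
from h import *; from bench import robot
def s(m): print(m,robot.current_tcp_pos().round(2),robot.current_contact_force().round(1),round(robot.current_t(),1))
for z in np.arange(54.5,51.4,-.3):
    robot.move_linear([489.9,-58.0,z],speed=10); robot.sleep(.1); s(z)
    if robot.current_contact_force()[2]>-5: break
robot.move_gripper(.45); robot.sleep(.2); s("open")
robot.move_linear([490.4,-58.2,110],speed=60); robot.move_linear([490.4,-58.2,300],speed=200)
robot.move_ptp([300,-250,350],[np.pi,0,.5]); robot.sleep(.3); s("away")
t=[]
for n,(a,b,c,e) in {"top":(194,279,294,379),"scene":(362,150,462,250)}.items():
    t.append(cv2.resize(robot.get_image(n)["img"][b:e,a:c],(400,400),interpolation=cv2.INTER_CUBIC))
cv2.imwrite("pics/end.png",np.hstack(t))
d=robot.get_image("top")["img"]; i0=cv2.imread("pics/top0.png")
for u,v in((239,198),(343,239),(378,339)): print(np.abs(d[v-25:v+25,u-25:u+25].astype(int)-i0[v-25:v+25,u-25:u+25]).mean())
E
```

```text
54.5 [489.44 -57.9   52.64] [ -0.3  -0.9 -34.2] 28.6
54.2 [489.51 -57.9   52.63] [ -0.1  -0.8 -30. ] 28.9
53.900000000000006 [489.57 -57.93  52.6 ] [ -2.4  -0.1 -28.8] 29.3
53.60000000000001 [489.58 -57.9   52.57] [ -1.6  -0.7 -27.8] 29.6
53.30000000000001 [489.6  -57.92  52.56] [ -1.4   0.1 -25.7] 30.0
53.000000000000014 [489.63 -57.89  52.55] [ -2.   -0.4 -25. ] 30.3
52.70000000000002 [489.7  -57.93  52.55] [ -2.1  -0.3 -25. ] 30.7
52.40000000000002 [489.79 -57.96  52.52] [ -4.1   0.1 -20.6] 31.0
52.10000000000002 [489.94 -57.98  52.47] [ -5.2   0.7 -15.6] 31.4
51.800000000000026 [490.05 -58.01  52.45] [ -4.8   1.2 -13.7] 31.7
51.50000000000003 [490.1  -58.02  52.42] [ -5.8   1.  -12.1] 32.1
open [489.86 -57.99  51.4 ] [ 0.6  0.7 -0.4] 32.9
away [ 300.52 -249.53  349.78] [0.6 0.7 0.4] 36.5
9.939733333333333
10.356133333333334
7.9888
```

View pics/end.png

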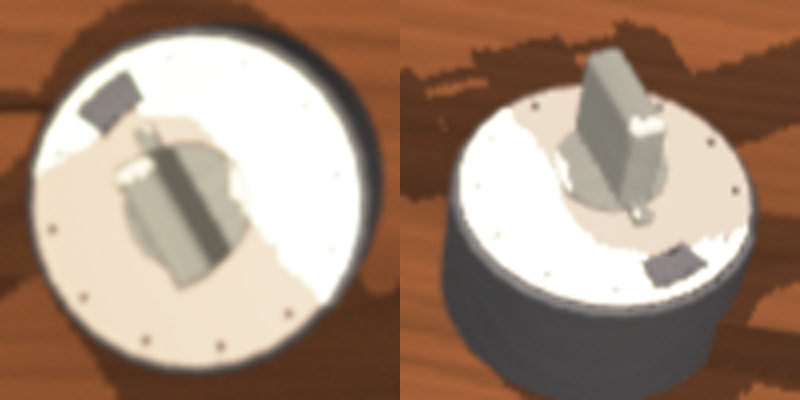

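The final picture shows the nose, at (147,133) in the top half, pointing at the mark at (110,100), with the knob raised. It was at its stop under an upward pull when I let go, and the arm is now clear.

```bash
python3 -c "
from bench import robot
print(robot.hand_in(),robot.current_t())"
```

```text
the job is handed in; nothing more can be done
the job is handed in; nothing more can be done
```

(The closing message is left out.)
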